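Present a graver's ground face to the bench microscope

TASK

Take the tallest graver out of the wooden block and show its freshly ground end to the digital microscope: lean it over 45 degrees, point forward and down and the flat side of its handle underneath, so that the ground face looks squarely into the lens, with the point in mid-air about 40 mm in front of the middle of the lens. Finish while still holding it there, steady. Do not touch the microscope, and leave the other gravers and the rest of the bench as they are.

Things in the scene. Friction and masses are not known exactly. Their poses are not given: they have to be found in the camera images.
- graver: Tallest of 4 gravers standing in the block, 35-70 g. Origin: underside of its brass ferrule (14 mm dia), resting on the block's top; z up the tool. Wooden handle widens to 28 mm dia at z 30, straight band z 30-50, dome to z 60; cut flat on its -x (belly) side, 9 mm off axis. Blade 5 mm square, 60 mm down along -z. +x side points away from the robot at the start, within 0.6 rad
- graver_point (a point): Sharp point of that graver, at (-2.5, 0, -60) mm in its frame. The blade's end is ground off at 45 degrees: the ground face rises from this point to the +x side. This point's x axis is that face's outward normal, (+x, -z)/sqrt(2) of the graver; its y is the graver's y
- graver_grip (a point): Where to pinch that graver: on its axis in the middle of the straight handle band, 40 mm above its origin; band 28 mm wide between the fingers if they close along the graver's y. Axes as the graver's
- block: Fixed wooden graver block, 195 (x) by 56 (y) by 70 mm high, origin at the centre of its underside. Four upright bores 9 mm wide, 64 mm deep in a row along x at -67.5, -22.5, 22.5, 67.5 mm; each holds a graver, in any order, ferrule on the top face, blade hanging free in the bore: lift 65 mm straight up to clear
- scope: Fixed digital microscope: a level grey tube 33 mm in diameter (41 at its widest), 110 mm long, axis 165 mm above the bench, on a 15 mm post (x 50, y 36 mm, top at 215 mm) with a base plate 130 by 100 by 12 mm. Origin on the bench; the tube lies along its x axis and looks to -x, towards the robot within 0.3 rad
- lens (a point): Middle of the front glass of the microscope, 165 mm above the bench, at (-56.5, 0, 165) mm in the scope's frame, same axes: its x axis points level into the tube, so the space viewed lies on its -x side; z up.
- graver_ball: Graver with a ball-shaped handle 25 mm in diameter, 40 mm above the block. Origin at its ferrule's underside, z up. Leave it standing.
- graver_stub: Graver with a short mushroom handle 27 mm in diameter, 34 mm above the block. Origin at its ferrule's underside, z up. Leave it standing.
- graver_slim: Graver with a slim straight handle 18 mm in diameter, 42 mm above the block. Origin at its ferrule's underside, z up. Leave it standing.
- bottle: White jar with an orange cap, 60 mm in diameter, 115 mm high, origin at the centre of its underside. A bystander.
- stone: Sharpening stone on a wooden tray, 160 by 62 by 30 mm, lying flat; origin at the centre of its underside. A bystander.
- plate: Brass plate 75 by 45 by 5 mm lying flat; origin at the centre of its underside. A bystander.
- loupe: Black eye loupe, 36 mm in diameter, 30 mm high; origin at the centre of its underside. A bystander.
- pot: Brown pot of brushes, 64 mm in diameter, about 180 mm high with its brushes; origin at the centre of its underside. A bystander.

How it is judged:
By the outcome, as a careful person would: the job done as asked, in the order asked, and still so for the second after the job is handed in, while the arm keeps its last pose, push and grip.
It also fails if it takes over 34 s, if anything falls off the work surface, if the arm or the gripper's body presses on something with over 40 N, if the wrist force passes 120 N, or if a joint passes its speed limit or range.

ROBOT

A 6-joint arm with a two-finger parallel gripper is mounted at the origin on the work surface. World frame = base frame: x ahead of the robot, y to its left, z up, the work surface at z = 0. Lengths are in m, angles in rad, forces in N, time in s.
With the tool pointing down it reaches from about 0.375 to 0.825 m from the base axis. Payload 5.5 kg.
Tool frame: the origin (TCP) lies between the finger pads; the fingertips stand 19 mm ahead of it and the grasp point (between the pads) is the TCP; z points along the fingers, y is the direction in which the jaws open and shut (so a half turn about z gives the same grasp; the last joint's range is limited). The gripper opens to 85 mm and grips with 20 to 120 N. Pads are 22 mm wide; open, the fingers measure 114 mm over their backs; the gripper's body (76 mm by 85 mm) begins 54 mm behind the grasp point. The pads swing forward as they close: fully open they stand 13 mm farther back than shut.
Start: joints at [-1.135, 0.314, -0.047, 1.21, 0, 1.571], TCP at [0.253, -0.544, 0.25] pointing down, gripper open.
Joint ranges: [-2.67, 2.67], [-0.69, 1.73], [-1.03, 1.25], [-2.08, 2.16], [-1.42, 1.45], [-3.14, 3.14]. Speed limits (rad/s): [2.39, 2.39, 3.01, 3.14, 3.14, 3.14].

INTERFACE

Orientations are given as a unit quaternion [w, x, y, z].
In Python, from bench import arm gives the robot as it stands.
- The arm moves only by the tool move_arm, never from a script. Its argument "moves" is a list of rows, each a list of 6 numbers: the shift along the world's x, y, z in cm, then the turn, a rotation vector about the world's x, y, z in degrees. In form: [[tx, ty, tz, ax, ay, az], ...]. A call has 1 to 12 rows; each row is the pose to reach, as a shift and turn from the pose commanded when the call began; what a row does not reach only later rows make up. A row lasts 1/12 s, in which the tool goes at most 41.7 mm and 7.16 degrees, less where a joint would pass 70% of its speed; a pose out of reach is approached as far as the arm can. A call with a gripper value outside its range is refused whole. "grip" is the opening, from 0 (shut) to 1 (fully open), set as the call begins (left out, the last holds). The fingers move at their own pace and stop on an object; "force" is the grip in N (left out, the last holds). Time passes only in rows, so rows that repeat a pose let the fingers close. It gives the time, the measured TCP pose, the force and the opening at its end, in the units of the state.
- arm.get_state(): the state, without advancing time (a new reading comes with each control period).
- arm.capture(name): name is "scene" or "top" or "wrist"; returns a dict with "image" (400x640x3 uint8, red, green, blue), "mtx" (3x3 intrinsics, pixels), "position" and "orientation" of the camera in the world. Camera axes: x right, y down, z forward; pixel columns grow to the right and rows downward; lengths in m; the calibration is good to about 2 mm. A picture is of the moment at which its call begins. There is no depth.
- arm.sign_off(): hands the job in, once; it reports no verdict.
Trained networks look in a picture, given as the dict that the camera call returned (one of the last four; its "shot" number tells which), for a name from the list of things; names that differ only in an ending like _2 or _b are one class to them, and where a whole thing is asked for, a point or a joint stands for the part that bears it (a point fixed in the world has none). Each returns a list of dicts, best first, with "conf" (0 to 1); they miss things now and then, are a little off and sometimes report something else, mostly with a low value. They report only what shows in the picture. A call takes as long as a camera call.
- arm.trace(label, picture): "region" (400x640 bool, what is visible of it) and "box" ([left, top, right, bottom] in pixels, round what is visible of it).
The state is a dict: "time_s": time; "qpos": joint angles; "joint_vel": joint speeds; "tau": joint torques, N m; "position": TCP position; "eef_rot": TCP orientation; "ft_force": force on the tool from outside, world axes, zero at the start; "moment": the same for the moment, N m; "gripper_width": finger opening in m.
Only numpy, scipy, OpenCV 4.12 (cv2) and the standard library are available. Lean on these libraries where they do the work, as an engineer would, in place of code of your own. Each camera call takes 0.05 s, during which the arm holds its last target. There are 200 camera calls.

## Working session

There is one attempt and no reset: what is moved stays moved. The work goes in short steps, Python scripts to look and compute and a tool call to move; the robot and the scene stay as the last step left them, time stands still between calls to the robot, and variables do not carry over. Pictures are saved under pics/ and viewed, about 8 in all and at most 12, crops included, and the job is handed in when it is done.

Besides the shell and the picture viewer there is one more tool, called after "Emit:" as name(argument=value, ...) on one line, values as JSON. move_arm: Moves the arm, as the interface text tells. Its arguments: {"type":"object","properties":{"moves":{"type":"array","items":{"type":"array","items":{"type":"number"}}},"grip":{"type":"number"},"force":{"type":"number"}},"required":["moves"]}

```bash
mkdir -p pics; ls
cat > h.py <<'E'
import numpy as np, cv2
from scipy.spatial.transform import Rotation as R
from bench import arm
def rot(q): return R.from_quat([q[1],q[2],q[3],q[0]])
def ray(c,uv):
    d=np.linalg.inv(c["mtx"])@np.array([uv[0],uv[1],1.]); d=rot(c["orientation"]).apply(d)
    return np.array(c["position"]),d/np.linalg.norm(d)
def at_z(c,uv,z):
    p,d=ray(c,uv); return p+d*(z-p[2])/d[2]
def tri(obs):
    A=np.zeros((3,3));b=np.zeros(3)
    for c,uv in obs:
        p,d=ray(c,uv);M=np.eye(3)-np.outer(d,d);A+=M;b+=M@p
    return np.linalg.solve(A,b)
def proj(c,P):
    q=rot(c["orientation"]).inv().apply(np.atleast_2d(P)-np.array(c["position"]));q=q@np.array(c["mtx"]).T
    return q[:,:2]/q[:,2:]
def save(c,n): cv2.imwrite("pics/"+n+".png",cv2.cvtColor(c["image"],cv2.COLOR_RGB2BGR))
E
python3 - <<'E'
from h import *
s=arm.get_state();print(s)
im=[]
for n in["scene","top"]:
    c=arm.capture(n);save(c,n);print(n,c["mtx"],c["position"],c["orientation"])
    for l in["graver","block","scope","graver_ball","graver_stub","graver_slim","lens","bottle","pot","stone"]:
        for r in arm.trace(l,c)[:2]:print(n,l,round(r["conf"],2),np.round(r["box"]),np.argwhere(r["region"]).mean(0)[::-1].round(1))
E
```

```text
pics
{'time_s': 0.0, 'qpos': array([-1.13495445e+00,  3.14212725e-01, -4.80506557e-02,  1.21018142e+00,
        2.12891801e-05,  1.57077889e+00]), 'joint_vel': array([-0.00120799,  0.00119163,  0.00040855,  0.00057611, -0.00078346,
        0.00118685]), 'tau': array([-1.00263421e-04, -5.39596081e+01,  3.39744651e+01,  1.94955280e-02,
        4.59034231e-05,  8.19710550e-06]), 'position': array([ 0.25308932, -0.54343178,  0.24945495]), 'eef_rot': array([-8.07044254e-04,  9.76346838e-01,  2.16208631e-01, -1.67799985e-04]), 'ft_force': array([-0.38647409,  0.56780193,  0.21162184]), 'moment': array([ 0.00789545, -0.01054512, -0.02793757]), 'gripper_width': 0.08553619266528695}
scene [[487.06172794   0.         318.51090013]
 [  0.         487.06172794 201.33166278]
 [  0.           0.           1.        ]] [1.12538303 0.4355481  1.13124811] [-0.12025675  0.39002149  0.87010438 -0.27629681]
scene graver 0.66 [294. 150. 301. 168.] [298.3 157.7]
scene block 0.97 [257. 149. 325. 207.] [292.5 178.9]
scene scope 0.82 [276. 250. 344. 327.] [310.4 290.7]
scene scope 0.63 [282. 163. 292. 173.] 
[... 329 characters left out ...]
72.8 212.3]
top [[448.70790472   0.         327.06546432]
 [  0.         448.70790472 199.80712034]
 [  0.           0.           1.        ]] [ 0.46396595 -0.03318477  1.14882443] [ 0.04409701 -0.69577919  0.71469393 -0.05620825]
top block 0.95 [366. 191. 403. 271.] [383.9 229.7]
top scope 0.71 [238.  97. 295. 173.] [268.7 136.9]
top graver_stub 0.39 [380. 254. 388. 266.] [383.  257.3]
top graver_slim 0.63 [385. 215. 395. 225.] [389.2 219. ]
top lens 0.93 [241.  98. 299. 173.] [268.3 136.9]
top bottle 0.81 [347. 133. 374. 164.] [363.1 149.5]
top bottle 0.39 [147. 236. 164. 255.] [157.6 245.5]
top pot 0.69 [460. 172. 505. 213.] [478.5 195.4]
top stone 0.83 [272. 230. 306. 296.] [290.7 262.6]
```

```bash
python3 -c "
import cv2
a=cv2.imread('pics/scene.png');b=cv2.imread('pics/top.png')
print(a.shape)"
```

```text
(400, 640, 3)
```

View pics/scene.png

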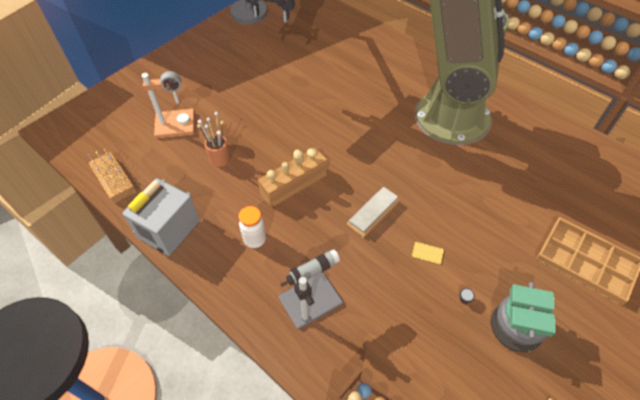

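View pics/top.png

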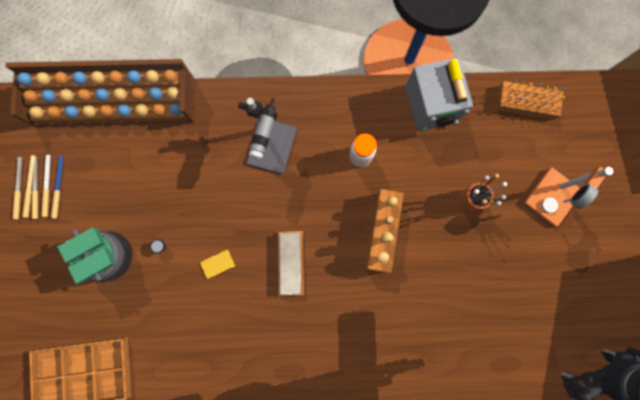

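The scene shows the block at (292,178) with four gravers, and the scope at (310,290). In the top view the block is at (384,230), with handles in a row from (392,201) to (383,258). The scope tube's front is at (257,153), facing the robot. Next I'll get rough positions and plan a wrist view.

Run:
```python
from h import *
s=arm.capture("scene");t=arm.capture("top");w=arm.capture("wrist")
for n,uv in dict(h1=(392,201),h2=(391,218),h3=(388,237),h4=(383,257)).items(): print(n,at_z(t,uv,.115).round(3))
for uv in [(312,155),(298,155),(285,168),(271,175)]: print(at_z(s,uv,.115).round(3))
for n in["block","scope","bottle","pot","stone"]:
    a=arm.trace(n,s)[0];b=arm.trace(n,t)[0]
    f=lambda r:np.argwhere(r["region"]).mean(0)[::-1]
    print(n,tri([(s,f(a)),(t,f(b))]).round(3))
print("lens",tri([(s,(336,257)),(t,(257,153))]), at_z(t,(257,153),.165),at_z(t,(266,118),.165))
q=arm.get_state();Rt=rot(q["eef_rot"]);print(Rt.as_matrix().round(2))
print("wrist cam in tool",Rt.inv().apply(w["position"]-q["position"]),(Rt.inv()*rot(w["orientation"])).as_matrix().round(2),w["mtx"])
crop=lambda c,x,y,wd,hd,k:cv2.resize(cv2.cvtColor(c["image"][y:y+hd,x:x+wd],cv2.COLOR_RGB2BGR),None,fx=k,fy=k,interpolation=cv2.INTER_CUBIC)
A=crop(s,240,130,110,90,5)
cv2.imwrite("pics/c1.png",A)
B=crop(t,230,90,90,90,5)
cv2.imwrite("pics/c2.png",B)
```

```text
h1 [ 0.605 -0.204  0.115]
h2 [ 0.565 -0.2    0.115]
h3 [ 0.521 -0.191  0.115]
h4 [ 0.476 -0.177  0.115]
[ 0.494 -0.161  0.115]
[ 0.52  -0.19   0.115]
[ 0.576 -0.185  0.115]
[ 0.618 -0.196  0.115]
block [ 0.544 -0.196  0.024]
scope [0.778 0.088 0.066]
bottle [ 0.744 -0.147  0.057]
pot [ 0.62  -0.431  0.063]
stone [0.469 0.041 0.006]
lens [0.71273687 0.10567602 0.162706  ] [0.7144392  0.10213599 0.165     ] [0.79542578 0.08128729 0.165     ]
[[ 0.91  0.42 -0.  ]
 [ 0.42 -0.91 -0.  ]
 [-0.   -0.   -1.  ]]
wrist cam in tool [ 0.07741467  0.00063742 -0.1230198 ] [[ 0.   -0.95 -0.3 ]
 [ 1.    0.   -0.  ]
 [ 0.   -0.3   0.95]] [[353.47439524   0.         320.81231952]
 [  0.         353.47439524 196.82756018]
 [  0.           0.           1.        ]]
```

View pics/c1.png

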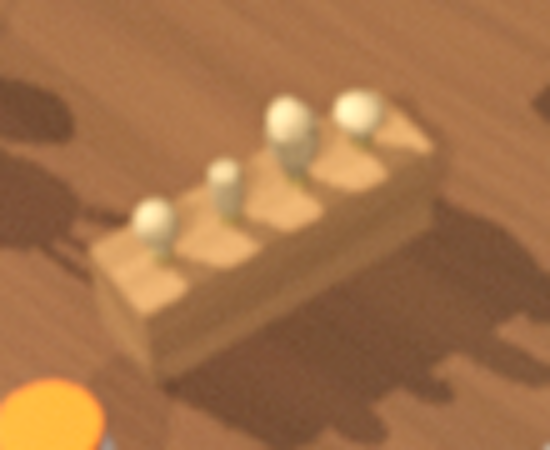

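The close-up shows four handles, from far left: ball (155,220), slim (225,185), the tall graver (290,130) and the mushroom stub (357,112). So the target is the third bore, near (0.52, -0.19). I'll move the wrist camera to the robot side to see its flat.

```bash
cat >> h.py <<'E'
def frame(z,y):
    z=np.array(z,float);z/=np.linalg.norm(z);y=np.array(y,float);y-=z*(y@z);y/=np.linalg.norm(y)
    return R.from_matrix(np.array([np.cross(y,z),y,z]).T)
def delta(p,Rt,p0=None,R0=None):
    q=arm.get_state();p0=q["position"] if p0 is None else p0;R0=rot(q["eef_rot"]) if R0 is None else R0
    print("row",(100*(np.array(p)-p0)).round(2),np.degrees((Rt*R0.inv()).as_rotvec()).round(2))
E
python3 - <<'E'
from h import *
h=np.radians(-18);f=np.array([np.cos(h),np.sin(h),0]);l=np.array([-f[1],f[0],0])
t=np.radians(45);Rt=frame(f*np.sin(t)-np.array([0,0,np.cos(t)]),-l)
p=np.array([.52,-.187,0])-.13*f;p[2]=.21
delta(p,Rt)
E
```

```text
row [14.31 39.71 -4.03] [  2.8  -45.94 -40.7 ]
```

Emit:
move_arm(moves=[[14.3, 39.7, -4, 2.8, -45.9, -40.7], [14.3, 39.7, -4, 2.8, -45.9, -40.7], [14.3, 39.7, -4, 2.8, -45.9, -40.7], [14.3, 39.7, -4, 2.8, -45.9, -40.7], [14.3, 39.7, -4, 2.8, -45.9, -40.7], [14.3, 39.7, -4, 2.8, -45.9, -40.7], [14.3, 39.7, -4, 2.8, -45.9, -40.7], [14.3, 39.7, -4, 2.8, -45.9, -40.7], [14.3, 39.7, -4, 2.8, -45.9, -40.7], [14.3, 39.7, -4, 2.8, -45.9, -40.7], [14.3, 39.7, -4, 2.8, -45.9, -40.7], [14.3, 39.7, -4, 2.8, -45.9, -40.7]])

```text
time_s: 2.75
position: [0.4181, -0.1656, 0.2691]
eef_rot: [0.054, 0.92, -0.143, 0.36]
ft_force: [0.5, 0.6, -1.1]
gripper_width: 0.0851
```

Run:
```python
from h import *
w=arm.capture("wrist");save(w,"w1")
for l in["graver","block","graver_stub","graver_slim","graver_ball"]:
    for r in arm.trace(l,w)[:2]:print(l,round(r["conf"],2),np.round(r["box"]))
print(w["position"])
```

```text
graver 0.96 [296. 190. 329. 230.]
block 0.87 [280. 128. 351. 310.]
graver_stub 0.58 [303. 245. 332. 274.]
graver_slim 0.61 [295. 162. 320. 189.]
graver_ball 0.78 [294. 124. 313. 156.]
[ 0.39288375 -0.15759583  0.41101363]
```

View pics/w1.png

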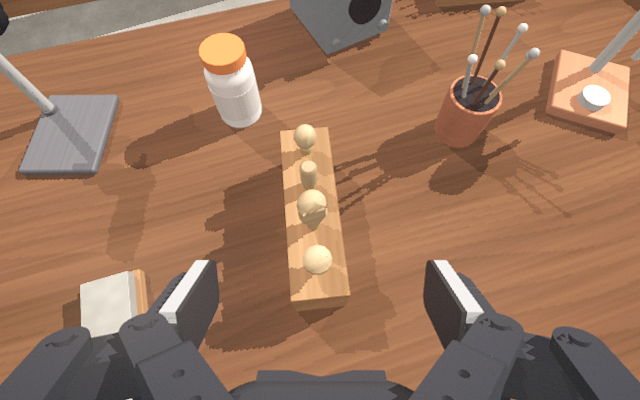

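The wrist view shows the block, with the tall graver at (312,205). A darker flat facet sits at its lower right, its edge running from (300,218) to (327,207). I'll move closer to measure the yaw.

Emit:
move_arm(moves=[[2, -0.7, -8, 0, 0, 0], [2, -0.7, -8, 0, 0, 0], [2, -0.7, -8, 0, 0, 0], [2, -0.7, -8, 0, 0, 0], [2, -0.7, -8, 0, 0, 0], [2, -0.7, -8, 0, 0, 0]])

```text
time_s: 3.55
position: [0.4567, -0.1863, 0.2171]
eef_rot: [0.049, 0.929, -0.146, 0.337]
ft_force: [0.2, -0.2, 0.4]
gripper_width: 0.0853
```

Run:
```python
from h import *
s=arm.get_state();print(s["position"],s["time_s"],rot(s["eef_rot"]).as_matrix().round(3))
w=arm.capture("wrist");save(w,"w2")
np.savez("w2.npz",image=w["image"],mtx=w["mtx"],position=w["position"],orientation=w["orientation"])
for l in["graver","graver_stub","graver_slim","graver_ball"]:
    for r in arm.trace(l,w)[:2]:
        print(l,round(r["conf"],2),np.round(r["box"]))
r=arm.trace("graver",w)[0];b=np.array(r["box"]).astype(int);x,y=(b[0]+b[2])//2-50,(b[1]+b[3])//2-50
x=max(x,0);y=max(y,0);print("crop",x,y)
A=cv2.resize(cv2.cvtColor(w["image"][y:y+100,x:x+100],cv2.COLOR_RGB2BGR),None,fx=6,fy=6,interpolation=cv2.INTER_CUBIC);cv2.imwrite("pics/c3.png",A)
```

```text
[ 0.45667929 -0.1863299   0.21712477] 3.55 [[ 0.73  -0.305  0.611]
 [-0.238 -0.952 -0.19 ]
 [ 0.64  -0.007 -0.768]]
graver 0.86 [279. 204. 319. 248.]
graver_slim 0.65 [283. 164. 308. 198.]
graver_ball 0.75 [280. 118. 304. 153.]
crop 249 175
```

View pics/c3.png

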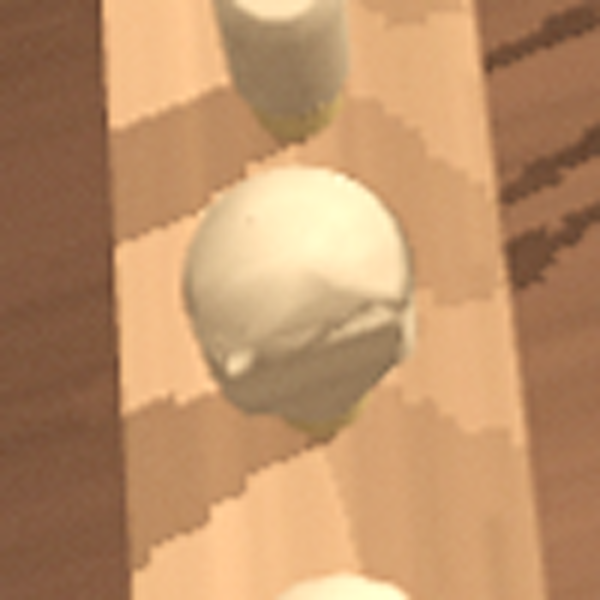

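The crop shows the flat face toward the robot and slightly right of centre. Its upper corners are near crop (230,373) and (407,308), which is image (287.3,237.2) and (316.8,226.3).

```bash
cat > fit.py <<'E'
from h import *
from scipy.optimize import minimize
a=np.linspace(0,2*np.pi,72)
def model(flat=True):
    P=[]
    prof=[(0,7),(8,7),(15,10),(30,14),(40,14),(50,14)]+[(50+10*np.sin(t),14*np.cos(t)) for t in np.linspace(.2,1.57,6)]
    for z,r in prof:
        x=r*np.cos(a)
        P.append(np.c_[np.maximum(x,-9) if flat else x,r*np.sin(a),0*a+z])
    return np.concatenate(P)/1000
M=model()
def mask(c,p,yaw,z0=.07):
    P=R.from_euler("z",yaw).apply(M)+[p[0],p[1],z0]
    m=np.zeros((1600,2560),np.uint8)
    cv2.fillConvexPoly(m,cv2.convexHull(((proj(c,P)+.5)*4-.5).round().astype(np.int32)),1)
    return cv2.resize(m.astype(np.float32),(640,400),interpolation=cv2.INTER_AREA)
E
python3 - <<'E'
from fit import *
w=arm.capture("wrist");t=arm.capture("top");s=arm.capture("scene")
z=.12
A=at_z(w,(287.3,237.2),z);B=at_z(w,(316.8,226.3),z);d=A-B
print("chord",A,B,np.linalg.norm(d),"y dir yaw",np.degrees(np.arctan2(d[1],d[0]))-90)
y=d/np.linalg.norm(d);x=np.array([y[1],-y[0],0]);print("centre",(A+B)/2+.009*x)
rw=arm.trace("graver",w)[0]["region"].astype(float)
rs=[r for r in arm.trace("graver",s)];print([ (r["conf"],r["box"]) for r in rs])
def cost(v,cs):
    return sum(1-np.minimum(mask(c,v[:2],v[2]),m).sum()/np.maximum(mask(c,v[:2],v[2]),m).sum() for c,m in cs)
for y0 in (-30,-10,10):
    o=minimize(cost,[.52,-.19,np.radians(y0)],args=([(w,rw)],),method="Nelder-Mead",options=dict(initial_simplex=[[.52,-.19,np.radians(y0)],[.53,-.19,np.radians(y0)],[.52,-.18,np.radians(y0)],[.52,-.19,np.radians(y0+15)]],maxiter=300))
    print("wrist",o.x[:2],np.degrees(o.x[2]),o.fun)
o=minimize(lambda v:cost([*v,-.35],[(s,rs[0]["region"].astype(float))]),[.52,-.19],method="Nelder-Mead",options=dict(initial_simplex=[[.52,-.19],[.53,-.19],[.52,-.18]]));print("scene",o.x,o.fun)
# block top outlines: wrist left/right edges
for n,c in (("top",t),("scene",s)):
    for l in("scope","graver_ball","graver_slim","graver_stub"):
        for r in arm.trace(l,c)[:1]:print(n,l,r["conf"],r["box"])
E
```

```text
chord [ 0.51209389 -0.17725041  0.12      ] [ 0.51342667 -0.19946698  0.12      ] 0.022256504730466396 y dir yaw 3.4330778929291057
centre [ 0.52174413 -0.18781975  0.12      ]
[(0.66, [292.3, 149.9, 302.4, 166.9]), (0.3, [238.5, 206.4, 268.8, 249.4])]
wrist [ 0.52041436 -0.18843743] -22.227427870935855 0.08235710180805444
wrist [ 0.52041867 -0.18860538] 7.896787268098277 0.08339590971332655
wrist [ 0.52039833 -0.18853339] 13.900671327603204 0.08440869718932298
scene [ 0.51777344 -0.18783203] 0.2432893054963784
top scope 0.65 [238.8, 100.5, 296.7, 174.4]
top graver_ball 0.43 [385.9, 194.8, 395.9, 206.6]
top graver_slim 0.27 [350.5, 135.0, 375.8, 162.9]
top graver_stub 0.44 [379.0, 252.6, 387.9, 266.3]
scene scope 0.71 [279.8, 250.4, 343.2, 326.5]
scene graver_ball 0.55 [267.4, 168.7, 276.3, 180.8]
scene graver_slim 0.45 [280.8, 163.2, 289.0, 176.6]
scene graver_stub 0.47 [309.7, 150.0, 318.1, 157.7]
```

View pics/c2.png

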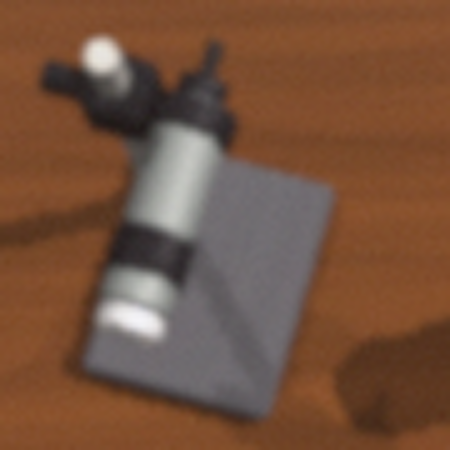

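The crop shows the scope's base plate with corners at crop (85,370), (265,415) and (333,188). The tube's white front ring is at (132,322). The graver is at about (0.521, -0.188), yaw about 3°. I'll go to the pre-grasp pose.

Run:
```python
from h import *
g=np.radians(3.5);f=np.array([np.cos(g),np.sin(g),0]);l=np.array([-f[1],f[0],0])
delta([.521,-.188,.2],frame([0,0,-1],-l))
t=arm.capture("top")
p=[at_z(t,u,.012) for u in[(247,164),(283,173),(296.6,127.6)]]
print(np.array(p).round(4));e=p[2]-p[1];print("plate yaw",np.degrees(np.arctan2(e[1],e[0])),np.linalg.norm(e)); e=p[0]-p[1];print(np.degrees(np.arctan2(e[1],e[0]))-90,np.linalg.norm(e))
```

```text
row [ 6.37 -0.24 -1.71] [ 4.54 39.78 20.42]
[[0.7249 0.1491 0.012 ]
 [0.6989 0.0566 0.012 ]
 [0.8191 0.0194 0.012 ]]
plate yaw -17.211374613747793 0.1258180217019872
-15.692858567959647 0.09604611227326326
```

Emit:
move_arm(moves=[[6.4, -0.2, -1.7, 4.5, 39.8, 20.4], [6.4, -0.2, -1.7, 4.5, 39.8, 20.4], [6.4, -0.2, -1.7, 4.5, 39.8, 20.4], [6.4, -0.2, -1.7, 4.5, 39.8, 20.4], [6.4, -0.2, -1.7, 4.5, 39.8, 20.4], [6.4, -0.2, -1.7, 4.5, 39.8, 20.4], [6.4, -0.2, -1.7, 4.5, 39.8, 20.4], [6.4, -0.2, -1.7, 4.5, 39.8, 20.4], [6.4, -0.2, -1.7, 4.5, 39.8, 20.4], [6.4, -0.2, -1.7, 4.5, 39.8, 20.4]], grip=0.75)

```text
time_s: 5.38
position: [0.5207, -0.1875, 0.1997]
eef_rot: [0.0, 1.0, 0.03, 0.0]
ft_force: [-1.3, 0.4, 0.2]
gripper_width: 0.0643
```

Run:
```python
from fit import *
s=arm.get_state();print(s["position"],s["time_s"],rot(s["eef_rot"]).as_matrix().round(3),s["gripper_width"])
g=np.radians(3.5);f=np.array([np.cos(g),np.sin(g),0]);l=np.array([-f[1],f[0],0])
delta([.521,-.188,.11],frame([0,0,-1],-l))
w=arm.capture("wrist");save(w,"w4")
r=arm.trace("graver",w)
for k in r[:1]:
    m=k["region"].astype(float);print(k["conf"],k["box"])
    for y in(-15,3.5,20):
        f=lambda v:1-np.minimum(mask(w,v,np.radians(y)),m).sum()/np.maximum(mask(w,v,np.radians(y)),m).sum()
        o=minimize(f,[.52,-.19],method="Nelder-Mead",options=dict(initial_simplex=[[.52,-.19],[.53,-.19],[.52,-.18]]));print(y,o.x,o.fun)
A=w["image"][120:400,200:440];cv2.imwrite("pics/c4.png",cv2.resize(A[...,::-1],None,fx=2,fy=2,interpolation=cv2.INTER_CUBIC))
```

```text
[ 0.52072004 -0.18747363  0.19968964] 5.3833 [[ 0.998  0.06   0.001]
 [ 0.06  -0.998 -0.001]
 [ 0.001  0.001 -1.   ]] 0.06433420883932865
row [ 0.03 -0.05 -8.97] [0.05 0.03 0.04]
0.6 [297.6, 187.9, 345.4, 236.1]
-15 [ 0.52080347 -0.18829245] 0.07790835864254586
3.5 [ 0.52115873 -0.18832959] 0.07413405605499734
20 [ 0.52085867 -0.18846087] 0.07760071265960611
```

View pics/c4.png

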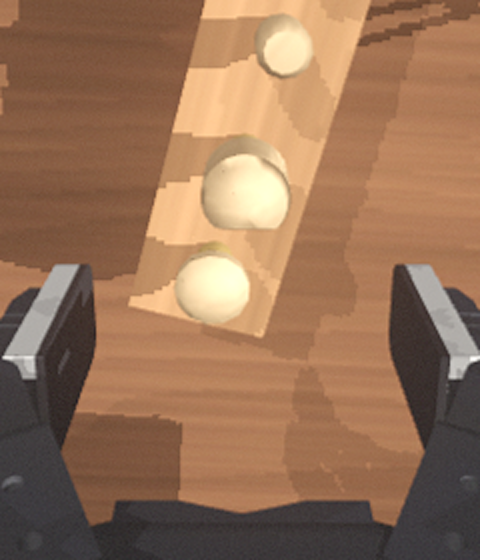

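The gripper straddles the tall graver at crop (246,185). Its flat edge, from (215,228) to (280,228), is level with the jaw axis, so the yaw agrees. I'll descend and close.

Emit:
move_arm(moves=[[0, -0.1, -3, 0, 0, 0], [0, -0.1, -6, 0, 0, 0], [0, -0.1, -8, 0, 0, 0], [0, -0.1, -9, 0, 0, 0], [0, -0.1, -9, 0, 0, 0], [0, -0.1, -9, 0, 0, 0], [0, -0.1, -9, 0, 0, 0]])

```text
time_s: 6.07
position: [0.5222, -0.189, 0.1119]
eef_rot: [0.001, 1.0, 0.03, 0.001]
ft_force: [0.1, 0.7, 0.6]
gripper_width: 0.0641
```

Emit:
move_arm(moves=[[0, 0, 0, 0, 0, 0], [0, 0, 0, 0, 0, 0], [0, 0, 0, 0, 0, 0], [0, 0, 0, 0, 0, 0], [0, 0, 0, 0, 0, 0], [0, 0, 0, 0, 0, 0], [0, 0, 0, 0, 0, 0], [0, 0, 0, 0, 0, 0]], grip=0, force=40)

```text
time_s: 6.73
position: [0.522, -0.1888, 0.1112]
eef_rot: [0.001, 1.0, 0.031, 0.001]
ft_force: [-0.4, 1.4, 6.0]
gripper_width: 0.0268
```

Emit:
move_arm(moves=[[0, 0, 0.5, 0, 0, 0], [0, 0, 1.5, 0, 0, 0], [0, 0, 3, 0, 0, 0], [0, 0, 4.5, 0, 0, 0], [0, 0, 6, 0, 0, 0], [0, 0, 7.5, 0, 0, 0], [0, 0, 9, 0, 0, 0], [0, 0, 10.5, 0, 0, 0], [0, 0, 12, 0, 0, 0], [0, 0, 13, 0, 0, 0], [0, 0, 13, 0, 0, 0], [0, 0, 13, 0, 0, 0]])

```text
time_s: 7.73
position: [0.5216, -0.1887, 0.2407]
eef_rot: [0.001, 1.0, 0.031, 0.0]
ft_force: [0.1, -0.6, -2.0]
gripper_width: 0.0267
```

Run:
```python
from h import *
s=arm.get_state();print(s["position"],s["time_s"],rot(s["eef_rot"]).as_matrix().round(3),s["gripper_width"])
w=arm.capture("wrist");c=arm.capture("scene");t=arm.capture("top")
print([(r["conf"],r["box"]) for n in(w,c) for r in arm.trace("graver",n)[:2]])
A=cv2.resize(w["image"][100:400,160:480],(400,375));B=cv2.resize(c["image"][110:260,230:390],(400,375),interpolation=cv2.INTER_CUBIC)
cv2.imwrite("pics/c5.png",np.hstack([A,B])[...,::-1])
# staging pose: yaw final -16.5, still 45 lean, backed off
h=np.radians(-16.5);f=np.array([np.cos(h),np.sin(h),0]);l=np.array([-f[1],f[0],0]);u=np.array([0,0,1])
zg=(u-f)/2**.5;xg=(u+f)/2**.5
lens=np.array([.713,.104,.165])
tcp=lens-.04*f+.1*zg+.0025*xg
Rt=frame(-zg,-l)
print("final tcp",tcp);delta(tcp-.08*f+[0,0,.04],Rt)
```

```text
[ 0.52157564 -0.18872778  0.24065661] 7.7333 [[ 0.998  0.061  0.001]
 [ 0.061 -0.998 -0.001]
 [ 0.001  0.001 -1.   ]] 0.026671483869283866
[(0.97, [285.1, 209.0, 355.6, 334.4]), (0.75, [292.0, 223.3, 314.9, 257.2]), (0.62, [289.2, 115.4, 299.9, 148.0]), (0.25, [412.6, 244.9, 444.0, 262.4])]
final tcp [0.60854339 0.13494146 0.23747845]
row [ 1.11 34.61  3.83] [ -5.12 -45.03 -18.95]
```

View pics/c5.png

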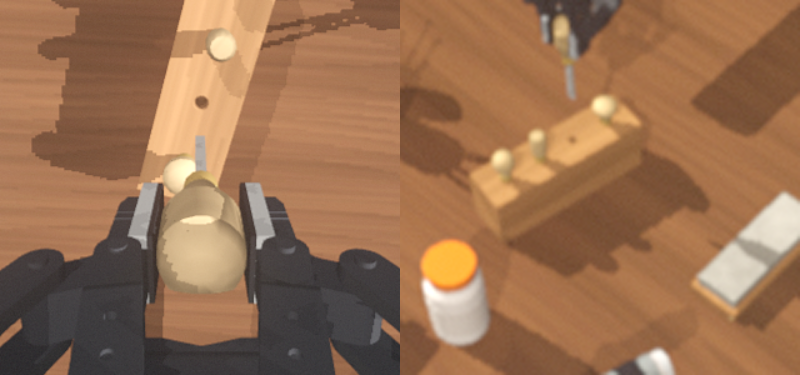

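The graver is out, with its blade hanging free and the bore empty at left (201,102). The other three are still standing. I'll swing to a staging pose 8 cm back from the final one.

Emit:
move_arm(moves=[[1.1, 34.6, 3.8, -5.1, -45, -19], [1.1, 34.6, 3.8, -5.1, -45, -19], [1.1, 34.6, 3.8, -5.1, -45, -19], [1.1, 34.6, 3.8, -5.1, -45, -19], [1.1, 34.6, 3.8, -5.1, -45, -19], [1.1, 34.6, 3.8, -5.1, -45, -19], [1.1, 34.6, 3.8, -5.1, -45, -19], [1.1, 34.6, 3.8, -5.1, -45, -19], [1.1, 34.6, 3.8, -5.1, -45, -19], [1.1, 34.6, 3.8, -5.1, -45, -19], [1.1, 34.6, 3.8, -5.1, -45, -19], [1.1, 34.6, 3.8, -5.1, -45, -19]])

```text
time_s: 8.98
position: [0.4883, -0.1141, 0.2742]
eef_rot: [0.047, 0.918, -0.105, 0.38]
ft_force: [0.7, -0.3, -0.5]
gripper_width: 0.0269
```

Run:
```python
from h import *
s=arm.get_state();print(s["position"],s["time_s"],rot(s["eef_rot"]).as_matrix().round(3),s["gripper_width"])
w=arm.capture("wrist");save(w,"w6");c=arm.capture("scene");save(c,"s6");t=arm.capture("top");save(t,"t6")
for n,k in(("w",w),("s",c),("t",t)):
    for r in arm.trace("scope",k)[:1]:print(n,r["conf"],r["box"])
    for r in arm.trace("graver",k)[:1]:print(n,"g",r["conf"],r["box"])
B=cv2.resize(c["image"][240:340,260:360],None,fx=4,fy=4,interpolation=cv2.INTER_CUBIC)
T=cv2.resize(t["image"][90:190,220:320],None,fx=4,fy=4,interpolation=cv2.INTER_CUBIC)
cv2.imwrite("pics/c6.png",np.vstack([cv2.resize(np.hstack([B,T]),(640,320)),w["image"][120:]])[...,::-1])
```

```text
[ 0.48827105 -0.11412439  0.27422153] 8.9833 [[ 0.689 -0.228  0.688]
 [-0.156 -0.974 -0.166]
 [ 0.708  0.007 -0.706]] 0.026876151239621632
w 0.98 [1.0, 0.0, 177.2, 204.8]
w g 0.8 [283.0, 209.3, 358.3, 334.8]
s 0.84 [277.3, 249.9, 343.2, 328.8]
s g 0.67 [304.0, 113.8, 332.5, 152.5]
t 0.72 [242.7, 98.0, 295.6, 174.6]
t g 0.67 [356.9, 223.2, 370.9, 257.9]
```

View pics/c6.png

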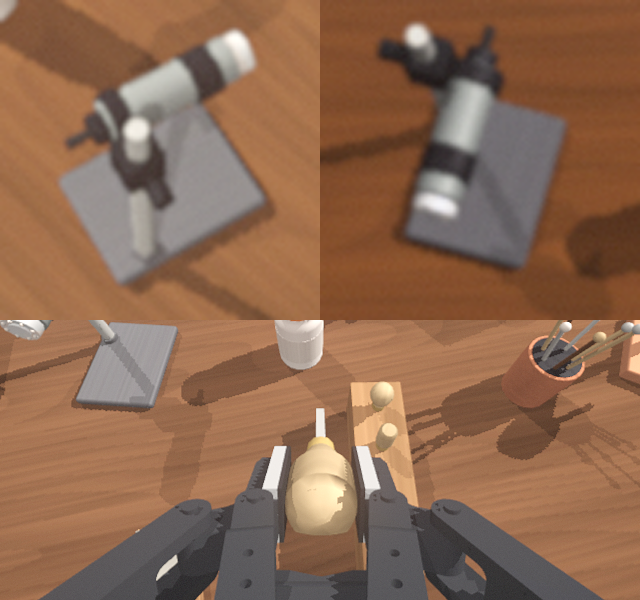

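The wrist view shows the leaned graver in the jaws with its flat underneath, and the scope at upper left. The move is only partly done, so I'll finish the translation.

Emit:
move_arm(moves=[[0, 0, 0, 0, 0, 0]])

```text
time_s: 9.52
position: [0.4885, -0.1137, 0.2738]
eef_rot: [0.047, 0.918, -0.104, 0.38]
ft_force: [0.8, 1.0, -0.6]
gripper_width: 0.0269
```

Run:
```python
from h import *
s=arm.get_state();print(s["position"],s["time_s"])
h=np.radians(-16.5);f=np.array([np.cos(h),np.sin(h),0]);l=np.array([-f[1],f[0],0]);u=np.array([0,0,1])
zg=(u-f)/2**.5
delta([.532,.157,.279],frame(-zg,-l))
```

```text
[ 0.48851465 -0.11370755  0.27380284] 9.5167
row [ 4.35 27.07  0.52] [ 0.41 -0.05 -3.39]
```

Emit:
move_arm(moves=[[4.3, 27, 0.5, 0.4, 0, -3.4], [4.3, 27, 0.5, 0.4, 0, -3.4], [4.3, 27, 0.5, 0.4, 0, -3.4], [4.3, 27, 0.5, 0.4, 0, -3.4], [4.3, 27, 0.5, 0.4, 0, -3.4], [4.3, 27, 0.5, 0.4, 0, -3.4], [4.3, 27, 0.5, 0.4, 0, -3.4], [4.3, 27, 0.5, 0.4, 0, -3.4], [4.3, 27, 0.5, 0.4, 0, -3.4], [4.3, 27, 0.5, 0.4, 0, -3.4], [4.3, 27, 0.5, 0.4, 0, -3.4], [4.3, 27, 0.5, 0.4, 0, -3.4]])

```text
time_s: 10.52
position: [0.472, -0.1118, 0.2782]
eef_rot: [0.047, 0.918, -0.106, 0.38]
ft_force: [0.4, -0.2, -0.2]
gripper_width: 0.0267
```

Run:
```python
from h import *
s=arm.get_state();print(s["position"],s["time_s"],rot(s["eef_rot"]).as_matrix().round(3))
w=arm.capture("wrist");save(w,"w7");np.savez("w7.npz",**{k:w[k] for k in("image","mtx","position","orientation")})
c=arm.capture("scene");np.savez("s7.npz",**{k:c[k] for k in("image","mtx","position","orientation")})
c=arm.capture("top");np.savez("t7.npz",**{k:c[k] for k in("image","mtx","position","orientation")})
A=w["image"][0:300,140:500];cv2.imwrite("pics/c7.png",cv2.resize(A[...,::-1],None,fx=2,fy=2,interpolation=cv2.INTER_CUBIC))
```

```text
[ 0.47201285 -0.1118101   0.27823727] 10.5167 [[ 0.689 -0.23   0.687]
 [-0.159 -0.973 -0.167]
 [ 0.707  0.005 -0.707]]
```

View pics/c7.png

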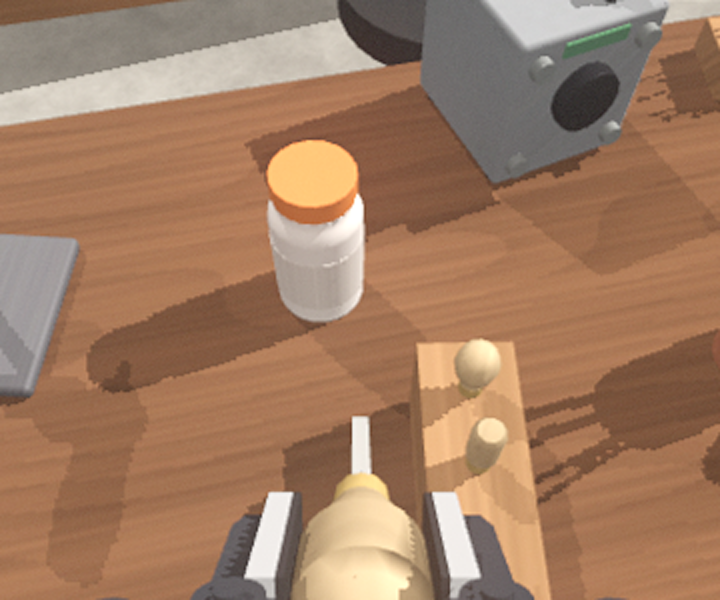

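The arm barely moved, and the graver is still beside the block. A joint limit may be blocking it, so I'll check the joints.

Run:
```python
from h import *
import bench
s=arm.get_state();print(s["qpos"].round(3),s["joint_vel"].round(3),s["tau"].round(1),s["ft_force"],s["time_s"])
print([n for n in dir(arm) if n[0]!="_"])
```

```text
[-0.228 -0.503 -1.01   0.279 -0.007  3.141] [ 0.001  0.001  0.    -0.    -0.001 -0.   ] [-0.  -9.1 40.3 -7.4 -0.   0. ] [-0.27980866  0.99658399  0.16648393] 10.6667
['PlanningError', 'capture', 'get_state', 'sign_off', 'trace']
```

Joint 6 is at its limit (3.141), so this grasp can't yaw to the scope. The graver needs a half-turned grip, with joint 6 near 0. I'll put it back in its own bore, regrip turned by 180°, and continue.

Run:
```python
from h import *
g=np.radians(3.5);f=np.array([np.cos(g),np.sin(g),0]);l=np.array([-f[1],f[0],0])
delta([.5218,-.1888,.24],frame([0,0,-1],-l))
```

```text
row [ 4.97 -7.7  -3.83] [ 4.16 44.95 15.81]
```

Emit:
move_arm(moves=[[5, -7.7, -3.8, 4.2, 45, 15.8], [5, -7.7, -3.8, 4.2, 45, 15.8], [5, -7.7, -3.8, 4.2, 45, 15.8], [5, -7.7, -3.8, 4.2, 45, 15.8], [5, -7.7, -3.8, 4.2, 45, 15.8], [5, -7.7, -3.8, 4.2, 45, 15.8], [5, -7.7, -3.8, 4.2, 45, 15.8], [5, -7.7, -3.8, 4.2, 45, 15.8], [5, -7.7, -3.8, 4.2, 45, 15.8], [5, -7.7, -3.8, 4.2, 45, 15.8], [5, -7.7, -3.8, 4.2, 45, 15.8]])

```text
time_s: 11.58
position: [0.5212, -0.1886, 0.2407]
eef_rot: [0.0, 1.0, 0.03, 0.001]
ft_force: [0.0, 0.2, 0.3]
gripper_width: 0.0271
```

Run:
```python
from h import *
s=arm.get_state();print(s["position"],s["time_s"],s["joint_vel"].round(2),s["qpos"].round(2),rot(s["eef_rot"]).as_matrix().round(3))
g=np.radians(3.5);f=np.array([np.cos(g),np.sin(g),0]);l=np.array([-f[1],f[0],0])
delta([.522,-.1888,.1112],frame([0,0,-1],-l))
```

```text
[ 0.5211841  -0.18863831  0.24067396] 11.5833 [-0.   -0.02 -0.    0.01 -0.   -0.  ] [-0.35  0.23 -0.18  1.16  0.    2.73] [[ 0.998  0.06   0.001]
 [ 0.06  -0.998 -0.   ]
 [ 0.001  0.    -1.   ]]
row [  0.08  -0.02 -12.95] [0.01 0.08 0.06]
```

Emit:
move_arm(moves=[[0.1, 0, -2, 0, 0, 0], [0.1, 0, -4, 0, 0, 0], [0.1, 0, -6, 0, 0, 0], [0.1, 0, -8, 0, 0, 0], [0.1, 0, -10, 0, 0, 0], [0.1, 0, -11.5, 0, 0, 0], [0.1, 0, -12.5, 0, 0, 0], [0.1, 0, -12.8, 0, 0, 0], [0.1, 0, -12.8, 0, 0, 0], [0.1, 0, -12.8, 0, 0, 0]])

```text
time_s: 12.42
position: [0.5233, -0.189, 0.1135]
eef_rot: [0.0, 1.0, 0.03, 0.0]
ft_force: [-0.4, -0.2, 0.4]
gripper_width: 0.0268
```

Emit:
move_arm(moves=[[-0.1, 0, -0.2, 0, 0, 0], [-0.1, 0, -0.2, 0, 0, 0]])

```text
time_s: 12.58
position: [0.5228, -0.1891, 0.1113]
eef_rot: [0.0, 1.0, 0.03, 0.001]
ft_force: [0.3, 0.6, 2.3]
gripper_width: 0.0264
```

Emit:
move_arm(moves=[[0, 0, 0, 0, 0, 0], [0, 0, 0, 0, 0, 0], [0, 0, 0, 0, 0, 0], [0, 0, 0, 0, 0, 0], [0, 0, 2, 0, 0, 0], [0, 0, 4.5, 0, 0, 0], [0, 0, 6, 0, 0, 0], [0, 0, 6.5, 0, 0, 0]], grip=0.75)

```text
time_s: 13.25
position: [0.5235, -0.1893, 0.1778]
eef_rot: [0.0, 1.0, 0.03, 0.001]
ft_force: [0.1, -0.1, 0.6]
gripper_width: 0.0641
```

Run:
```python
from h import *
s=arm.get_state();print(s["position"],s["time_s"],s["gripper_width"])
w=arm.capture("wrist");save(w,"w8")
A=w["image"][120:400,200:440];cv2.imwrite("pics/c8.png",cv2.resize(A[...,::-1],None,fx=2,fy=2,interpolation=cv2.INTER_CUBIC))
```

```text
[ 0.52354756 -0.18934593  0.17782685] 13.25 0.06412229119268081
```

View pics/c8.png

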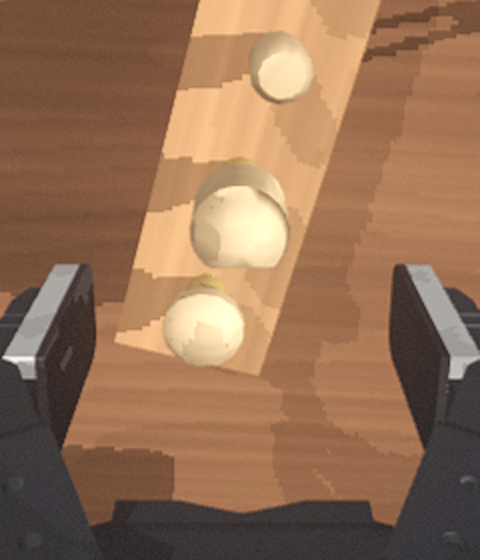

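The graver stands back in its bore upright, at crop (240,225), with its flat edge still level with the jaw axis. Its neighbours are untouched. Now I'll turn the gripper by +180°.

Emit:
move_arm(moves=[[0, 0, 0, 0, 0, 7.1], [0, 0, 0, 0, 0, 14.2], [0, 0, 0, 0, 0, 21.3], [0, 0, 0, 0, 0, 28.4], [0, 0, 0, 0, 0, 35.5], [0, 0, 0, 0, 0, 42.6], [0, 0, 0, 0, 0, 49.7], [0, 0, 0, 0, 0, 56.8], [0, 0, 0, 0, 0, 63.9], [0, 0, 0, 0, 0, 71], [0, 0, 0, 0, 0, 78.1], [0, 0, 0, 0, 0, 85.2]])

```text
time_s: 14.3
position: [0.5213, -0.1886, 0.1737]
eef_rot: [-0.001, 0.713, 0.701, -0.001]
ft_force: [-0.1, 0.0, 0.4]
gripper_width: 0.0638
```

Emit:
move_arm(moves=[[0, 0, 0, 0, 0, 7.1], [0, 0, 0, 0, 0, 14.2], [0, 0, 0, 0, 0, 21.3], [0, 0, 0, 0, 0, 28.4], [0, 0, 0, 0, 0, 35.5], [0, 0, 0, 0, 0, 42.6], [0, 0, 0, 0, 0, 49.7], [0, 0, 0, 0, 0, 56.8], [0, 0, 0, 0, 0, 63.9], [0, 0, 0, 0, 0, 71], [0, 0, 0, 0, 0, 78.1], [0, 0, 0, 0, 0, 85.2]])

```text
time_s: 15.3
position: [0.5213, -0.1885, 0.1737]
eef_rot: [-0.0, 0.05, 0.999, 0.0]
ft_force: [0.8, 0.2, -0.4]
gripper_width: 0.0644
```

Run:
```python
from h import *
s=arm.get_state();print(s["position"],s["time_s"],s["qpos"].round(2))
g=np.radians(183.5);f=np.array([np.cos(g),np.sin(g),0]);l=np.array([-f[1],f[0],0])
delta([.5215,-.1887,.111],frame([0,0,-1],-l))
```

```text
[ 0.52132122 -0.18854837  0.17372512] 15.3 [-0.35  0.27 -0.28  1.02 -0.   -0.25]
row [ 0.02 -0.02 -6.27] [ 0.   -0.06  9.27]
```

Emit:
move_arm(moves=[[0, 0, 0, 0, 0, 6.3], [0, 0, -1, 0, 0, 9.3], [0, 0, -3.5, 0, 0, 9.3], [0, 0, -5.5, 0, 0, 9.3], [0, 0, -6.3, 0, 0, 9.3], [0, 0, -6.3, 0, 0, 9.3], [0, 0, -6.3, 0, 0, 9.3]])

```text
time_s: 15.88
position: [0.5215, -0.1886, 0.1117]
eef_rot: [-0.0, -0.028, 1.0, 0.0]
ft_force: [-0.5, -0.1, -0.2]
gripper_width: 0.0642
```

Emit:
move_arm(moves=[[0, 0, 0, 0, 0, 0], [0, 0, 0, 0, 0, 0], [0, 0, 0, 0, 0, 0], [0, 0, 0, 0, 0, 0], [0, 0, 0, 0, 0, 0], [0, 0, 0, 0, 0, 0]], grip=0, force=40)

```text
time_s: 16.38
position: [0.523, -0.189, 0.1134]
eef_rot: [0.002, -0.028, 1.0, -0.001]
ft_force: [-1.1, 0.7, 5.8]
gripper_width: 0.0269
```

Emit:
move_arm(moves=[[0, 0, 1, 0, 0, 0], [0, 0, 3, 0, 0, 0], [0, 0, 5.5, 0, 0, 0], [0, 0, 8, 0, 0, 0], [0, 0, 10.5, 0, 0, 0], [0, 0, 13, 0, 0, 0], [0, 0, 14, 0, 0, 0], [0, 0, 14, 0, 0, 0]])

```text
time_s: 17.05
position: [0.5236, -0.1894, 0.2553]
eef_rot: [0.003, -0.028, 1.0, -0.001]
ft_force: [0.2, -0.2, -0.9]
gripper_width: 0.0264
```

Run:
```python
from h import *
s=arm.get_state();print(s["position"],s["time_s"],s["qpos"].round(2),s["gripper_width"])
h=np.radians(-16.5);f=np.array([np.cos(h),np.sin(h),0]);l=np.array([-f[1],f[0],0]);u=np.array([0,0,1])
zg=(u-f)/2**.5;xg=(u+f)/2**.5
lens=np.array([.713,.104,.165]);tcp=lens-.04*f+.1*zg+.0025*xg
delta(tcp-.05*f+[0,0,.02],frame(-zg,l))
```

```text
[ 0.52358453 -0.18938238  0.25528969] 17.05 [-0.35  0.22 -0.15  1.19 -0.   -0.4 ] 0.026405057811643987
row [ 3.7  33.85  0.22] [ -5.06 -44.6  -18.61]
```

Emit:
move_arm(moves=[[3.7, 33.8, 0.2, -5.1, -44.6, -18.6], [3.7, 33.8, 0.2, -5.1, -44.6, -18.6], [3.7, 33.8, 0.2, -5.1, -44.6, -18.6], [3.7, 33.8, 0.2, -5.1, -44.6, -18.6], [3.7, 33.8, 0.2, -5.1, -44.6, -18.6], [3.7, 33.8, 0.2, -5.1, -44.6, -18.6], [3.7, 33.8, 0.2, -5.1, -44.6, -18.6], [3.7, 33.8, 0.2, -5.1, -44.6, -18.6], [3.7, 33.8, 0.2, -5.1, -44.6, -18.6], [3.7, 33.8, 0.2, -5.1, -44.6, -18.6], [3.7, 33.8, 0.2, -5.1, -44.6, -18.6], [3.7, 33.8, 0.2, -5.1, -44.6, -18.6]])

```text
time_s: 18.05
position: [0.5588, 0.1478, 0.2533]
eef_rot: [0.376, 0.133, 0.915, -0.055]
ft_force: [0.6, -0.5, -0.7]
gripper_width: 0.0262
```

Run:
```python
from h import *
s=arm.get_state();print(s["position"],s["time_s"],s["qpos"].round(2),s["gripper_width"],s["joint_vel"].round(2))
h=np.radians(-16.5);f=np.array([np.cos(h),np.sin(h),0]);l=np.array([-f[1],f[0],0]);u=np.array([0,0,1])
zg=(u-f)/2**.5;xg=(u+f)/2**.5
lens=np.array([.713,.104,.165]);tcp=lens-.04*f+.1*zg+.0025*xg
delta(tcp-.05*f+[0,0,.02],frame(-zg,l));delta(tcp,frame(-zg,l))
for n in("wrist","scene","top"):
    c=arm.capture(n);save(c,n+"9");np.savez(n+"9.npz",**{k:c[k] for k in("image","mtx","position","orientation")})
    for k in("graver","scope"):
        r=arm.trace(k,c)[0];print(n,k,r["conf"],r["box"]);np.save(n+"9"+k+".npy",r["region"])
```

```text
[0.5587651  0.14784066 0.25333399] 18.05 [ 0.54 -0.11 -0.79  0.31 -0.55  0.66] 0.026229997248499604 [-0.02 -0.01  0.   -0.   -0.    0.  ]
row [0.18 0.13 0.41] [-0.05 -0.32 -0.01]
row [ 4.98 -1.29 -1.59] [-0.05 -0.32 -0.01]
wrist graver 0.92 [283.1, 199.0, 358.6, 328.1]
wrist scope 0.91 [282.4, 96.8, 365.3, 245.8]
scene graver 0.72 [365.2, 195.9, 400.2, 233.0]
scene scope 0.69 [276.9, 250.7, 345.7, 330.3]
top graver 0.67 [221.8, 192.7, 244.7, 226.2]
top scope 0.61 [240.9, 97.0, 295.5, 173.0]
```

```bash
cat > sc.py <<'E'
from h import *
from scipy.optimize import minimize
C={n:dict(np.load(n+"9.npz")) for n in("wrist","scene","top")}
Rg={n:np.load(n+"9scope.npy").astype(np.float32) for n in C};G={n:np.load(n+"9graver.npy") for n in C}
a=np.linspace(0,2*np.pi,24,endpoint=False)
def cyl(x0,x1,r,y=0,z=165): return np.array([[x,y+r*np.cos(t),z+r*np.sin(t)] for x in(x0,x1) for t in a])/1e3
post=np.array([[50+7.5*np.cos(t),36+7.5*np.sin(t),z] for z in(12,215) for t in a])/1e3
box=np.array([[sx*65,sy*50,z] for sx in(-1,1) for sy in(-1,1) for z in(0,12)])/1e3
def parts(v): return [cyl(-56.5,53.5,16.5),post,box+[v[3],v[4],0]]
def world(P,v): return R.from_euler("z",v[2]).apply(P)+[v[0],v[1],0]
def mask(c,v,k=2):
    m=np.zeros((400*k,640*k),np.uint8)
    for P in parts(v): cv2.fillConvexPoly(m,cv2.convexHull(((proj(c,world(P,v))+.5)*k-.5).round().astype(np.int32)),1)
    return cv2.resize(m.astype(np.float32),(640,400),interpolation=cv2.INTER_AREA)
def cost(v,ns):
    s=0
    for n in ns:
        m=mask(C[n],v)*~G[n];r=Rg[n]
        if n=="wrist": m[330:]=0
        s+=1-np.minimum(m,r).sum()/np.maximum(m,r).sum()
    return s
E
python3 - <<'E'
from sc import *
v0=np.array([.767,.088,np.radians(-16.5),0,0])
st=np.array([.01,.01,.06,.02,.02])
for ns in(["scene","top"],["scene","top","wrist"]):
    S=np.vstack([v0,v0+np.diag(st)])
    o=minimize(cost,v0,args=(ns,),method="Nelder-Mead",options=dict(initial_simplex=S,maxiter=500,xatol=1e-4,fatol=1e-4))
    o=minimize(cost,o.x,args=(ns,),method="Nelder-Mead",options=dict(initial_simplex=np.vstack([o.x,o.x+np.diag(st/2)]),maxiter=400))
    v=o.x;print(ns,v.round(4),np.degrees(v[2]),o.fun,"lens",world(np.array([[-.0565,0,.165]]),v))
np.save("v.npy",v)
# overlay
s=arm.get_state();Rt=rot(s["eef_rot"]);p=s["position"]
xg=-Rt.as_matrix()[:,0];zg=-Rt.as_matrix()[:,2];yg=np.cross(zg,xg)
o=p-.04*zg;tip=o-.06*zg-.0025*xg;top=o-.055*zg+.0025*xg;print("tip",tip)
def crop(n,x,y,w,h,k):
    im=cv2.resize(C[n]["image"][y:y+h,x:x+w],None,fx=k,fy=k,interpolation=cv2.INTER_CUBIC)[...,::-1].copy()
    def dot(P,col):
        for q in proj(C[n],P): 
            u=((q+.5-[x,y])*k-.5).round().astype(int)
            if 0<=u[0]<im.shape[1] and 0<=u[1]<im.shape[0]: im[u[1]:u[1]+2,u[0]:u[0]+2]=col
    dot(world(cyl(-56.5,53.5,16.5),v),(255,0,255));dot(world(np.array([[-.0565,0,.165]]),v),(0,0,255))
    dot(world(box+[v[3],v[4],0],v),(255,255,0));dot(np.array([tip]),(0,255,0));dot(np.array([o]),(0,255,0))
    return im
W=crop("wrist",255,85,130,245,2.4);S=crop("scene",265,185,140,100,3.3);T=crop("top",210,90,100,100,2.9)
H=np.zeros((600,790,3),np.uint8);H[:W.shape[0],:W.shape[1]]=W;H[:S.shape[0],320:320+S.shape[1]]=S[:, :470];H[310:310+T.shape[0],320:320+T.shape[1]]=T
cv2.imwrite("pics/f.png",H);print(W.shape,S.shape,T.shape)
E
```

```text
['scene', 'top'] [ 0.7678  0.0883 -0.2808  0.0086 -0.0019] -16.089361601200018 0.20421969890594482 lens [[0.71351061 0.10398474 0.165     ]]
['scene', 'top', 'wrist'] [ 7.690e-01  8.770e-02 -2.877e-01  7.600e-03 -5.000e-04] -16.483498816073773 0.3406124711036682 lens [[0.71479844 0.10371441 0.165     ]]
tip [0.62499417 0.12925924 0.18159806]
(588, 312, 3) (330, 462, 3) (290, 290, 3)
```

View pics/f.png

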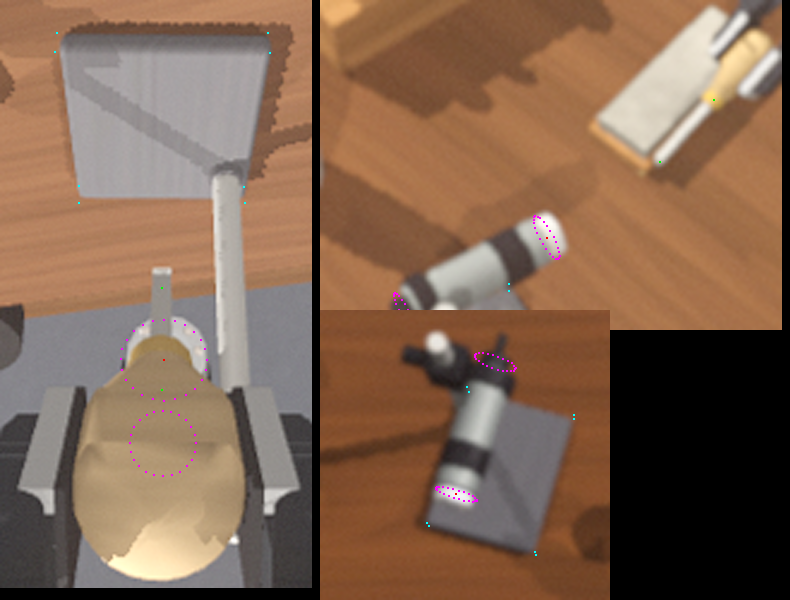

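The composite shows the projected tube rim (magenta) on the lens ring sideways: wrist arc at (165,320), scene ring at (547,237), top ring at (456,494). The white ring runs slightly past it along the axis in both fixed views. The tip mark (green) falls on the blade's end at scene (660,162). I'll measure the axial front and the sideways centring from intensity profiles.

Run:
```python
from sc import *
v=np.load("v.npy");Rz=R.from_euler("z",v[2])
for n in("top","scene"):
    c=C[n];im=cv2.cvtColor(c["image"],cv2.COLOR_RGB2HSV);sat=im[...,1].astype(np.float32);g=im[...,2].astype(np.float32)
    def P(x,y,z): return proj(c,world(np.array([[x,y,z]])/1e3,v))[0]
    # along axis profile at z where the disc's outermost visible point lies
    d=P(-66.5,0,165)-P(-56.5,0,165);mm=np.linalg.norm(d)/10;d/=np.linalg.norm(d)
    disc=proj(c,world(cyl(-56.5,-56.5,16.5),v));ext=disc[np.argmax(disc@d)]
    tt=np.arange(-8,16.1,1)
    def samp(b,dd,t,ch): q=b+np.outer(t,dd);return cv2.remap(ch,q[:,0].astype(np.float32)[None],q[:,1].astype(np.float32)[None],cv2.INTER_LINEAR)[0]
    print(n,"px/mm",mm,"axial mm from assumed extreme ->",list(zip(tt.astype(int),samp(ext,d*mm,tt,sat).round().astype(int),samp(ext,d*mm,tt,g).round().astype(int))))
    # lateral at x=-10 and 25 (grey tube)
    for x in(-45,-5,10):
        b=P(x,0,165);e=P(x,0,165)+np.array([-d[1],d[0]]);yy=np.arange(-26,27,2.)
        k=np.linalg.norm(P(x,10,165)-P(x,-10,165))/20
        pr=samp(b,np.array([-d[1],d[0]])*mm if 0 else np.array([-d[1],d[0]])*.45,yy,sat)
        th=(pr.max()+pr.min())/2;i=np.where(pr<th)[0];print("  lat",x,"below-sat span(mm-ish)",yy[i[0]],yy[i[-1]])
    lens_c=P(-56.5,0,165)
```

```text
top px/mm 0.4383013456839254 axial mm from assumed extreme -> [(np.int64(-8), np.int64(5), np.int64(202)), (np.int64(-7), np.int64(6), np.int64(218)), (np.int64(-6), np.int64(4), np.int64(229)), (np.int64(-5), np.int64(3), np.int64(239)), (np.int64(-4), np.int64(3), np.int64(242)), (np.int64(-3), np.int64(2), np.int64(244)), (np.int64(-2), np.int64(2), np.int64(243)), (np.int64(-1), np.int64(3), np.int64(240)), (np.int64(0), np.int64(3), np.int64(235)), (np.int64(1), np.int64(4), np.int64(221)), (np.int64(2), np.int64(5), np.int64(207)), (np.int64(3), np.int64(6), np.int64(184)), (np.int64(4), np.int64(7), np.int64(161)), (np.int64(5), np.int64(8), np.int64(144)), (np.int64(6), np.int64(9), np.int64(130)), (np.int64(7), np.int64(9), np.int64(118)), (np.int64(8), np.int64(10), np.int64(115)), (np.int64(9), np.int64(11), np.int64(112)), (np.int64(10), np.int64(11), np.int64(111)), (np.int64(11), np.int64(10), np.int64(112)), (np.int64(12), np.int64(9), np.int64(112)), (np.int64(13), np.int64(9), np.int64(113)), (np.int64(14), np.int64(10), np.int64(114)), (np.int64(15), np.int64(10), n
[... 806 characters left out ...]
p.int64(16), np.int64(225)), (np.int64(5), np.int64(20), np.int64(219)), (np.int64(6), np.int64(35), np.int64(207)), (np.int64(7), np.int64(52), np.int64(194)), (np.int64(8), np.int64(74), np.int64(183)), (np.int64(9), np.int64(98), np.int64(176)), (np.int64(10), np.int64(122), np.int64(170)), (np.int64(11), np.int64(134), np.int64(167)), (np.int64(12), np.int64(138), np.int64(167)), (np.int64(13), np.int64(141), np.int64(167)), (np.int64(14), np.int64(140), np.int64(167)), (np.int64(15), np.int64(139), np.int64(166)), (np.int64(16), np.int64(138), np.int64(166))]
  lat -45 below-sat span(mm-ish) -16.0 16.0
  lat -5 below-sat span(mm-ish) -18.0 26.0
  lat 10 below-sat span(mm-ish) -18.0 26.0
```

Run:
```python
from sc import *
s=arm.get_state();Rt=rot(s["eef_rot"]);p=s["position"];print(p)
tool=lambda P:(Rt.inv().apply(P-p)*1e3).round(1)
tp=proj(C["top"],np.array([p+Rt.apply([.0025,0,.1])]))[0];print("top pred tip",tp,"scene",proj(C["scene"],np.array([p+Rt.apply([.0025,0,.1])]))[0],"wrist",proj(C["wrist"],np.array([p+Rt.apply([.0025,0,.1])]))[0])
X=tri([(C["scene"],(368.0,234.4)),(C["wrist"],(322.5,196.7))]);print("tri s+w",X,"in tool mm",tool(X),"nominal 2.5,0,100")
# top: find blade end
g=np.load("top9graver.npy");yx=np.argwhere(g);i=yx[:,0].argmin();print("top trace tip",yx[i][::-1],"scene trace low",np.argwhere(np.load("scene9graver.npy"))[:,0].max())
im=cv2.cvtColor(C["top"]["image"],cv2.COLOR_RGB2HSV);u,w=tp.round().astype(int);print(im[w-7:w+8,u-6:u+7,1])
a=dict(np.load("w7.npz"));R7=R.from_quat([.918,-.106,.38,.047]);p7=np.array([.4720,-.1118,.2782])
print("w7 pred",proj(a,np.array([p7+R7.apply([-.0025,0,.1])])),"obs 320.5,209")
```

```text
[0.55916746 0.14864058 0.25438169]
top pred tip [243.69003056 191.47086834] scene [367.4591331  233.40217041] wrist [321.79723136 204.20454347]
tri s+w [0.62368825 0.13020206 0.17675475] in tool mm [  7.    0.5 102.4] nominal 2.5,0,100
top trace tip [243 192] scene trace low 234
[[167 169 173 171 167 166 168 166 163 172 168 163 170]
 [167 171 167 164 166 168 168 165 166 171 165 172 169]
 [169 169 172 168 166 173 173 173 172 173 171 171 176]
 [165 164 162 169 169 163 167 170 169 167 165 169 161]
 [167 165 163 169 175 167 171 174 160 170 167 171 171]
 [167 165 165 169 156 161 165 166 172 169 166 169 173]
 [163 161 165 155 135 120 129 147 161 171 169 172 176]
 [168 167 159 127  86  69  74 103 148 162 171 171 169]
 [166 174 144  91  54  39  43  78 134 163 167 163 173]
 [172 161 114  62  36  28  36  71 137 171 170 164 170]
 [164 132  77  42  28  28  47  96 150 169 175 173 169]
 [159 100  52  30  23  35  72 132 159 173 168 173 171]
 [127  72  37  26  29  53 104 153 171 172 166 171 172]
 [ 95  51  30  25  37  75 137 169 166 161 169 172 171]
 [ 66  35  24  27  53 108 157 166 168 172 173 166 167]]
w7 pred [[321.2477707  210.52702567]] obs 320.5,209
```

All three views put the tip about 4–5 mm lower than the kinematics predict. I'll make the final approach using the measured tip, then check again.

Emit:
move_arm(moves=[[1, -0.3, -0.3, 0, 0, 0], [2, -0.6, -0.6, 0, 0, 0], [3, -0.9, -0.9, 0, -0.3, 0], [4, -1.1, -1.1, 0, -0.3, 0], [4.8, -1.3, -1.2, 0, -0.3, 0], [4.8, -1.3, -1.2, 0, -0.3, 0], [4.8, -1.3, -1.2, 0, -0.3, 0], [4.8, -1.3, -1.2, 0, -0.3, 0]])

```text
time_s: 19.17
position: [0.6069, 0.136, 0.242]
eef_rot: [0.379, 0.132, 0.914, -0.054]
ft_force: [-0.2, -0.3, -0.7]
gripper_width: 0.0269
```

```bash
cat > chk.py <<'E'
from h import *
s=arm.get_state();Rt=rot(s["eef_rot"]);p=s["position"];print(p,s["time_s"],s["gripper_width"],s["ft_force"].round(1))
M=Rt.as_matrix();print("tool z elev",np.degrees(np.arcsin(M[2,2])),"heading",np.degrees(np.arctan2(M[1,2],M[0,2])),"y_z",M[2,1])
nom=p+Rt.apply([.0025,0,.1]);print("nominal tip",nom.round(4))
ob=[]
for n,ax in(("wrist",1),("scene",None),("top",None)):
    c=arm.capture(n);np.savez(n+"10.npz",**{k:c[k] for k in("image","mtx","position","orientation")});save(c,n+"10")
    r=arm.trace("graver",c)[0];yx=np.argwhere(r["region"]);pr=proj(c,np.array([p,nom]));d=pr[1]-pr[0];d/=np.linalg.norm(d)
    xy=yx[:,::-1].astype(float);k=xy@d;e=xy[k>k.max()-1.5].mean(0)+d*.3
    print(n,r["conf"],"pred",pr[1].round(1),"trace end",e.round(1));ob.append((c,e))
    if n=="wrist": # blade width scan, brightness along the blade centre
        print(c["image"][int(pr[1][1])-16:int(pr[1][1])+14,int(round(pr[1][0])),:].mean(1).round())
print("tri s+w",tri(ob[:2]).round(4),"s+t",tri(ob[1:]).round(4),"all",tri(ob).round(4),"w+t",tri([ob[0],ob[2]]).round(4))
E
python3 chk.py
```

```text
[0.60694484 0.1360116  0.24196447] 19.1667 0.026853864222023953 [-0.2 -0.3 -0.7]
tool z elev -45.00759920013 heading -16.323656274460202 y_z 0.0019250393236658475
nominal tip [0.6731 0.1166 0.1695]
wrist 0.63 pred [320.2 202.5] trace end [321.3 196.2]
[142. 138. 133. 129. 139. 139. 140. 138. 134. 125. 167. 212. 207. 163.
 142. 145. 143. 142. 142. 143. 144. 146. 143. 144. 146. 143. 146. 143.
 143. 143.]
scene 0.55 pred [349.4 246.6] trace end [349.6 246.8]Traceback (most recent call last):
  File "chk.py", line 8, in <module>
    r=arm.trace("graver",c)[0];yx=np.argwhere(r["region"]);pr=proj(c,np.array([p,nom]));d=pr[1]-pr[0];d/=np.linalg.norm(d)
      ~~~~~~~~~~~~~~~~~~~~~^^^
IndexError: list index out of range
```

Run:
```python
from sc import *
c=dict(np.load("wrist10.npz"));im=c["image"].astype(int)
v=np.array([.711+.0565*np.cos(-.288),.1048+.0565*np.sin(-.288),-.288])
rim=proj(c,world(cyl(-56.5,-56.5,16.5),v));ctr=proj(c,world(np.array([[-.0565,0,.165]]),v))[0]
print("ctr",ctr,"rim y",rim[:,1].min(),rim[:,1].max(),"x",rim[:,0].min(),rim[:,0].max())
for du in(-12,-8,8,12):
    u=int(round(ctr[0]+du));y0=int(rim[:,1].min())-12;print(du,"y0",y0,im[y0:y0+30,u].mean(1).round().astype(int))
y=int(rim[:,1].min())+8
for yy in(y,y+4):print("row",yy,"x0",int(ctr[0])-32,im[yy,int(ctr[0])-32:int(ctr[0])+33].mean(1).round().astype(int))
c=dict(np.load("scene10.npz"))
A=dict(np.load("wrist10.npz"))["image"][150:290,240:400]
cv2.imwrite("pics/g.png",cv2.resize(A,None,fx=4.5,fy=4.25,interpolation=cv2.INTER_CUBIC)[...,::-1])
```

```text
ctr [319.43528898 220.63391494] rim y 201.46136204143653 240.92393426087023 x 297.92057872151685 340.94460456945734
-12 y0 189 [138 131 135 138 138 141 140 131 132 137 137 133 131 131 128 125 121 121
 142 180 194 194 193 193 194 196 197 187 193 203]
-8 y0 189 [133 132 135 139 138 140 138 133 135 137 134 131 131 129 120 142 177 180
 189 207 211 206 193 192 195 197 199 200 200 199]
8 y0 189 [135 139 141 141 134 128 127 127 129 127 124 124 120 129 184 195 195 194
 193 192 195 197 198 198 199 199 197 198 198 199]
12 y0 189 [135 137 141 143 132 125 129 128 129 130 128 120 120 123 125 154 189 197
 191 200 208 203 194 194 198 199 201 201 201 199]
row 209 x0 287 [125 123 124 124 126 124 123 126 129 130 130 132 133 137 135 135 135 135
 142 183 194 213 205 209 211 201 185 193 196 199 195 162 144 144 144 145
 147 146 142 178 195 196 185 192 208 212 204 188 193 192 154 131 133 133
 133 134 135 132 137 214 218 203 178 171 176]
row 213 x0 287 [136 137 137 133 138 136 136 134 135 133 136 136 136 135 138 134 150 184
 194 196 194 194 196 196 195 199 202 201 201 202 195 160 144 143 145 147
 146 145 142 176 199 202 201 200 198 197 195 194 195 195 195 196 169 140
 134 135 133 133 127 214 220 197 188 180 178]
```

The picture limit is reached, so I used the numbers. In the wrist image the ring centre is at x≈321.4 and the blade at x≈321.8, so they line up sideways within about 1 mm. Vertically the tip is consistent with z ≈ 0.165. I'll do a last steadiness and bystander check, then hand in.

Emit:
move_arm(moves=[[0, 0, 0, 0, 0, 0], [0, 0, 0, 0, 0, 0], [0, 0, 0, 0, 0, 0], [0, 0, 0, 0, 0, 0]])

```text
time_s: 19.8
position: [0.607, 0.1362, 0.2422]
eef_rot: [0.379, 0.132, 0.914, -0.054]
ft_force: [-0.4, -0.5, -0.2]
gripper_width: 0.0264
```

Run:
```python
from h import *
c=arm.capture("scene")
for k in("graver","graver_ball","graver_slim","graver_stub","scope"):
    for r in arm.trace(k,c)[:1]:print(k,r["conf"],r["box"])
s=arm.get_state();print(s["position"],s["joint_vel"].round(3),s["gripper_width"],s["time_s"],s["ft_force"].round(1))
print(arm.sign_off())
```

```text
graver 0.67 [457.9, 289.1, 471.4, 301.2]
graver_ball 0.59 [267.2, 170.1, 273.6, 182.6]
graver_slim 0.25 [256.8, 153.6, 324.6, 207.3]
graver_stub 0.51 [309.3, 151.9, 315.9, 157.9]
scope 0.61 [276.2, 251.1, 343.6, 328.0]
[0.60705078 0.13618925 0.24220179] [0.001 0.001 0.001 0.    0.001 0.001] 0.026724983378520487 20.1 [-0.4 -0.1 -0.2]
the job is handed in; nothing more can be done
None
```

The tallest graver is held still in front of the microscope, leaned 45° with its point forward and down. I handed the job in at 20.1 s.

My first grip could not turn far enough to face the scope because joint 6 hit its range limit. I put the graver back in its own bore, turned the gripper half a turn, gripped it again and went on.

**Final pose:**
- **Lean and direction:** the tool leans 45.0° and heads -16.3°. The scope's measured heading is about -16.5°.
- **Point position:** sideways it lines up with the lens to about 1 mm. It should be about 40 mm from the glass, good to perhaps 5 mm. The scope fit and the visible front ring put the lens 4–8 mm apart along its axis, so I aimed between them.
- **Steadiness:** joint speeds were near zero, the wrist force was under 1 N, and the graver was still in the jaws (26.7 mm opening).

**Checks that disagreed or failed:**
- **Point height:** the arm's own readings put the point at z ≈ 0.1695 m. The wrist and scene views put it at about 0.165 m, which is lens height, and I trusted the views. An earlier top view did not clearly support this.
- **Final top view:** the network did not find the graver there. In the last scene picture its best match was something else, so the point was last measured just before that, with the arm in the same pose.
- **Other objects:** the ball and stub gravers and the scope were found where they had been. The slim graver was only found with low confidence as the whole block, so its place is not confirmed after the second lift. No bystander was checked at the end.

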